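# Pin the hinged vial case shut and hold it

## Robot

A 6-joint arm with a two-finger parallel gripper is mounted at the origin on the work surface. World frame = base frame: x ahead of the robot, y to its left, z up, the work surface at z = 0. Lengths are in mm, angles in rad, forces in N, time in s.
With the tool pointing down it reaches from about 275 to 850 mm from the base axis. Payload 19 kg.
Tool frame: the origin (TCP) lies between the finger pads; the fingertips stand 22 mm ahead of it and the grasp point (between the pads) lies 3 mm ahead of it; z points along the fingers, y is the line along which they close (so a half turn about z gives the same grasp; the last joint's range is limited). The gripper opens to 85 mm and grips with 20 to 120 N. Pads are 22 mm wide; open, the fingers measure 114 mm over their backs; the gripper's body (76 mm by 85 mm) begins 54 mm behind the grasp point. The pads swing forward as they close: fully open they stand 13 mm farther back than shut.
Start: joints at [1.205, 0.15, 1.437, -0, 1.554, -0.134], TCP at [132.102, 559.591, 253.267] pointing down, gripper open.
Joint ranges: [-2.8, 2.8], [-0.68, 2.1], [0.12, 2.68], [-1.39, 4.53], [0.16, 2.79], [-2.81, 2.81]. Speed limits (rad/s): [1.89, 1.89, 2.22, 3.01, 3.01, 3.01].

## Interface

Orientations are given as [roll, pitch, yaw] about the fixed x, y, z axes, in that order (R = Rz(yaw) Ry(pitch) Rx(roll)).
In Python, from cell import robot gives the robot as it stands.
- The arm moves only by the shell command python3 -m inch 'ROWS' [FORCE]. ROWS is JSON, a list of rows, each a list of 7 numbers: the shift along the world's x, y, z in mm, then the turn, a rotation vector about the world's x, y, z in rad, then the finger opening in mm, from 0 to 85.4. A call has 1 to 8 rows; each row is the pose to reach, as a shift and turn from the pose commanded when the call began; what a row does not reach only later rows make up. A row lasts 1/8 s, in which the tool goes at most 62.5 mm and 10.7 degrees, less where a joint would pass 70% of its speed; a pose out of reach is approached as far as the arm can. A call with a gripper value outside its range is refused whole. The fingers move at their own pace and stop on an object; FORCE is the grip in N (left out, the last holds). Time passes only in rows, so rows that repeat a pose let the fingers close. It gives the time, the measured TCP pose, the force, the opening and the grip force at its end, in the units of the state.
- robot.get_state(): the state, without advancing time (a new reading comes with each control period).
- robot.get_image(name): name is "side" or "top"; returns a dict with "frame" (480x640x3 uint8, blue, green, red), "z_map" (480x640 float32, mm along the optical axis (not along the pixel's ray), 0 where there is no reading), "fx", "fy", "cx", "cy" (pixels), "k1" (the pictures are not rectified: a ray, as slopes to the right and down, at radius r is drawn at 1 + k1 r^2 times it, then the intrinsics apply), "R" (3x3) and "t" (3): a world point X has camera coordinates R X + t. Camera axes: x right, y down, z forward; pixel columns grow to the right and rows downward; lengths in mm; the calibration is good to about 2 mm. A picture is of the moment at which its call begins.
- robot.job_done(): hands the job in; it is judged then, once.
The state is a dict: "time": time; "joint_pos": joint angles; "qd": joint speeds; "effort": joint torques, N m; "tcp_pos": TCP position; "orientation": TCP orientation; "wrist_force": force on the tool from outside, world axes, zero at the start; "torque": the same for the moment, N m; "finger_gap": finger opening in mm; "finger_force": force on a finger pad.
Only numpy, scipy, OpenCV 4.12 (cv2) and the standard library are available. Lean on these libraries where they do the work, as an engineer would, in place of code of your own. Each camera call takes 0.05 s, during which the arm holds its last target. There are 200 camera calls.

## Task

Swing the lid of the clear hinged case shut over the vial, then take the steel pin out of its block and push it down through the hole in the lid into the hole of the case beneath. Finish while holding: fingers still on the pin, pressing its head down on the lid so that the springy seal is squeezed and the lid is fully shut. Leave everything else where it is.

Things in the scene. Friction and masses are not known exactly. Their poses are not given: they have to be found in the camera images.
- case: Lower half of the clamshell case, fixed to the shelf, level: 150 (x) x 100 (y) x 30 mm high, origin at the centre of its underside. Its x axis points from the front bar (solid aluminium, the 40 mm at -x) to the hinge (at +x); the rest is a clear trough with the vial in its middle lane. The front (-x) looks roughly to the robot.
- case_hole (a point): Centre of the mouth of the vertical through hole (11 mm diameter, 30 mm deep) in the front bar's top: 55 mm to -x of the case's origin, 30 mm above the shelf.
- case_hinge (a point): Middle of the hinge axis, which runs along the case's y: 75 mm to +x of the case's origin and 33 mm up, in the middle of the lid's thickness.
- lid (a joint): Lid angle, rad: 0 = down on the seal, 1.57 = upright, 1.8 = stop leaning back; starts at 1.15 to 1.7. Stiff hinge (0.2 Nm): the lid stays where it is left. Lid: flat, 6 mm thick, 98 mm wide, reaching 150 mm from the hinge axis; clear, with a 41 mm aluminium strip with the hole along its free edge. Push its outer face towards the robot and down to close it.
- lid_seal (a joint): What the springy seal adds to the lid's angle, rad: 0.04 = not pressed (with the lid down its hole still stands about 5 mm high), 0 = seal squeezed, lid fully shut. About 2 N at the hole starts to squeeze it, about 5.5 N squeezes it fully; let go, it springs back up to 0.04.
- lid_hole (a point): Centre of the hole (11 mm diameter, through the 6 mm lid) on the lid's outer face, 130 mm from the hinge axis. With the lid fully shut it is 36 mm above the shelf, right over case_hole. Its z axis is the lid's outward normal.
- pin: Steel locking pin, upright in its block: shank 8 mm diameter and 32 mm long with tapered foot, and above it a round head 22 mm in diameter and 24 mm tall; about 60 g. Origin at the foot's end, z up along the pin: head's underside 32 mm, top 56 mm from the origin. Fully in, with the lid shut, the foot is 4 mm above the shelf.
- pin_block: White 50 x 50 x 35 mm block fixed to the shelf, to the left or the right of the case, with a 10 mm through hole at its centre, where the pin stands with its head resting on the block's top, foot 3 mm above the shelf. Origin at the centre of its underside.
- vial: Empty glass vial with a cap, 18 mm diameter, 75 mm long, lying along the case's x in the middle lane; stays there. Origin at its middle, underside.
- jar: Amber glass jar with metal cap, 56 mm diameter, 85 mm tall, standing on the other side of the case from the pin block; leave alone. Origin under its centre.
- scoop: Stainless scoop, 150 mm long, 44 mm wide, 24 mm tall, lying beyond the case; leave alone.
- plant_anchor: Green plastic U-shaped plant anchor, about 70 x 36 x 8 mm, lying flat; leave alone.
- lid_clip: Aluminium clip, 50 x 18 x 17 mm, lying on the robot's side of the case; leave alone.
- spare_cap: White plastic twist cap, 26 mm diameter, 14 mm tall, on the robot's side of the case; leave alone.
There are look-alikes about, which are no part of the job. Leave any red look-alike of the case alone. Leave any green look-alike of the vial alone.

How it is judged (in metres and radians):
On the way, in this order (a step that is already met when the one before it is completed fails the run):
1. the lid is swung down on the case, pin not yet in (angle between the z axis of lid_hole and the z axis of case, either way round below 0.1 rad and value of joint lid below 0.1 rad and distance between pin and case_hole above 0.04 m), for 0.2 s.
2. the pin goes through the lid's hole into the case's hole (angle between the z axis of lid_hole and the z axis of case, either way round below 0.1 rad and z of pin in the frame of case_hole below -0.005 m and horizontal distance between pin and case_hole below 0.005 m), for 0.1 s.
At the end, for the whole second after the job is handed in: Pin through both holes (foot 21 mm or more below the case hole's mouth, within 5 mm of its axis, tilt under 0.15 rad), fingers on the pin with over 1.5 N, lid within 0.015 rad of fully shut against its springy seal, vial still lying in the case (its origin within 45 mm of the case's) (angle between the z axis of lid_hole and the z axis of case, either way round below 0.015 rad and z of pin in the frame of case_hole below -0.021 m and horizontal distance between pin and case_hole below 0.005 m and angle between pin's own z axis and vertical below 0.15 rad and contact force between the fingers and pin above 1.5 N and distance between vial and case below 0.045 m); the arm keeps its last pose, push and grip.
It fails at once if a bystander is moved by more than 30 mm (distance of any of jar, scoop, plant_anchor, lid_clip, spare_cap from where it was at the start of the episode above 0.03 m).
It fails at once if the vial is taken or knocked out of the case (distance between vial and case above 0.06 m).
It also fails if it takes over 53 s, if anything falls off the work surface, if the arm or the gripper's body presses on something with over 40 N, if the wrist force passes 120 N, or if a joint passes its speed limit or range.

## Working session

There is one attempt and no reset: what is moved stays moved. The work goes in short steps, Python scripts to look and compute and a shell command to move; the robot and the scene stay as the last step left them, time stands still between calls to the robot, and variables do not carry over. Pictures are saved under pics/ and viewed, at most 10 in all, crops included, and the job is handed in when it is done.

```bash
ls; mkdir -p pics
cat > h.py <<'E'
import numpy as np, cv2, pickle
from cell import robot
def grab(n, tag):
    im=robot.get_image(n); pickle.dump(im,open(f'{n}_{tag}.pkl','wb')); cv2.imwrite(f'pics/{n}_{tag}.png',im['frame']); return im
def load(n,tag): return pickle.load(open(f'{n}_{tag}.pkl','rb'))
def K(im): return np.array([[im['fx'],0,im['cx']],[0,im['fy'],im['cy']],[0,0,1.]]), np.array([im['k1'],0,0,0,0.])
def ray(im,u,v):
    k,d=K(im); p=cv2.undistortPoints(np.array([[[u,v]]],float),k,d)[0,0]
    R=np.array(im['R']);t=np.array(im['t']); return -R.T@t, R.T@np.array([p[0],p[1],1.])
def at_z(im,u,v,z):
    c,r=ray(im,u,v); return c+r*(z-c[2])/r[2]
def at_depth(im,u,v):
    c,r=ray(im,u,v); return c+r*im['z_map'][int(v),int(u)]
def tri(obs):
    A=np.zeros((3,3));b=np.zeros(3)
    for im,u,v in obs:
        c,r=ray(im,u,v); r=r/np.linalg.norm(r);P=np.eye(3)-np.outer(r,r);A+=P;b+=P@c
    X=np.linalg.solve(A,b); 
    return X
def proj(im,X):
    k,d=K(im);R=np.array(im['R']);return cv2.projectPoints(np.array([X],float),cv2.Rodrigues(R)[0],np.array(im['t'],float),k,d)[0].reshape(-1,2)
E
python3 - <<'E'
from h import *
for n in('side','top'):
    im=grab(n,'0'); print(n,im['fx'],im['cx'],im['cy'],im['k1'],-np.array(im['R']).T@im['t'], np.array(im['R'])[2])
print(robot.get_state())
E
```

```text
pics
side 453.08404522369966 316.27750521936946 250.60645600436854 0.00750784282783001 [  20.99225352 -726.4598599   616.19921387] [ 0.53319058  0.6565628  -0.53351017]
top 461.89119383575826 324.2403340460996 240.8467768668524 -0.0053284212159903765 [434.75306538 -57.14554265 875.47059544] [ 0.14027561  0.01005297 -0.99006146]
{'time': 0.1, 'joint_pos': array([ 1.20498128e+00,  1.50905241e-01,  1.43788720e+00, -2.08157780e-05,
        1.55381619e+00, -1.34003637e-01]), 'qd': array([ 0.00128452, -0.00256408, -0.00111335,  0.00092888,  0.00159481,
        0.00098942]), 'effort': array([ 5.26071686e-03, -7.14388561e+01, -5.71797574e+01, -3.33507714e-04,
        7.20703363e-03, -2.79553660e-05]), 'tcp_pos': array([132.06343919, 559.44363213, 252.79305278]), 'orientation': array([-3.14058301e+00, -1.15111431e-04,  2.90978155e+00]), 'wrist_force': array([-0.29645808, -0.33902813, -0.08232446]), 'torque': array([-0.0243232 ,  0.01519382, -0.02664861]), 'finger_force': 0.0, 'finger_gap': 85.4618350058338}
```

View pics/top_0.png

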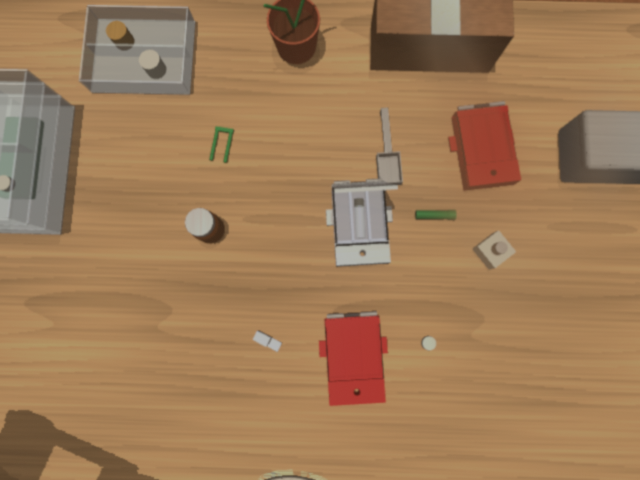

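View pics/side_0.png

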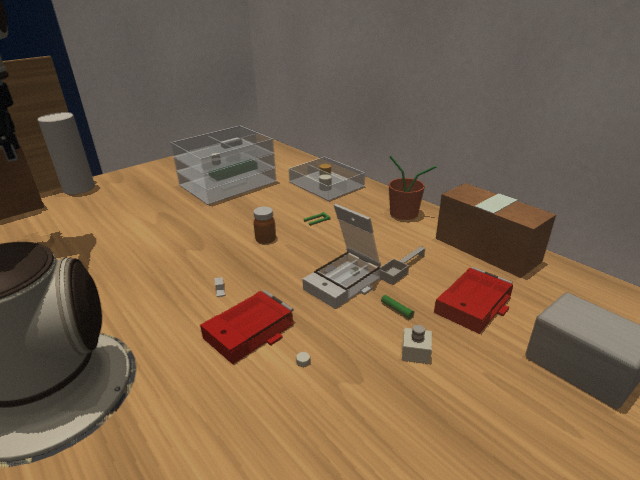

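The top view shows the clear case at about (360,225), with the bar hole at (363,253) and the lid standing up near (365,185). The pin and block are at (498,248), the jar at (200,222) and the scoop at (388,150).

Look-alikes:
- **Case:** red ones at (355,360) and (488,145). The clear case at (360,225) is the right one.
- **Vial:** a green one at (436,215). The real one is in the case at (360,218).
- **Pin:** the spare cap at (429,343) and the plain white cap at (150,60) could be mistaken for it. I choose the steel head on the white block at (500,248).

I'll check these choices in one close crop.

Run:
```python
from h import *
t=load('top','0');s=load('side','0')
a=cv2.resize(t['frame'][150:290,320:530],(800,533//1),interpolation=cv2.INTER_CUBIC)[:, :]
a=cv2.resize(t['frame'][170:280,320:530],None,fx=3.8,fy=2.7,interpolation=cv2.INTER_CUBIC)
b=cv2.resize(s['frame'][200:370,290:450],None,fx=3.,fy=1.75,interpolation=cv2.INTER_CUBIC)
o=np.zeros((600,800,3),np.uint8);o[:297,:798]=a;o[300:300+b.shape[0],:b.shape[1]]=b[:300]
cv2.imwrite('pics/crop1.png',o)
for u,v in [(363,253),(336,265),(390,263),(334,245),(388,243),(500,248),(496,261),(498,233),(515,250),(478,247),(366,184),(356,349),(357,392)]: print(u,v,at_depth(t,u,v).round(1))
print('side')
for u,v in [(419,332),(417,345),(355,215),(323,285),(337,207)]: print(u,v,at_depth(s,u,v).round(1))
```

```text
363 253 [ 5.373e+02 -1.227e+02 -2.000e-01]
336 265 [511.1 -71.4  21.5]
390 263 [ 519.7 -174.7   -3.3]
334 245 [551.  -67.1   1.7]
388 243 [ 553.2 -166.1   31.7]
500 248 [ 545.2 -361.3   60. ]
496 261 [ 524.5 -362.5   35.5]
498 233 [ 576.2 -367.3   36. ]
515 250 [ 545.4 -397.4   36.4]
478 247 [ 549.9 -331.4   31.9]
366 184 [ 639.9 -117.1  120.3]
356 349 [ 361.2 -110.    37.3]
357 392 [ 283.3 -114.5   12.9]
side
419 332 [ 542.1 -369.6   56.1]
417 345 [ 532.3 -375.6   35. ]
355 215 [ 616.4 -125.3  170.6]
323 285 [ 529.7 -119.9   28.2]
337 207 [613.4 -72.5 170.7]
```

View pics/crop1.png

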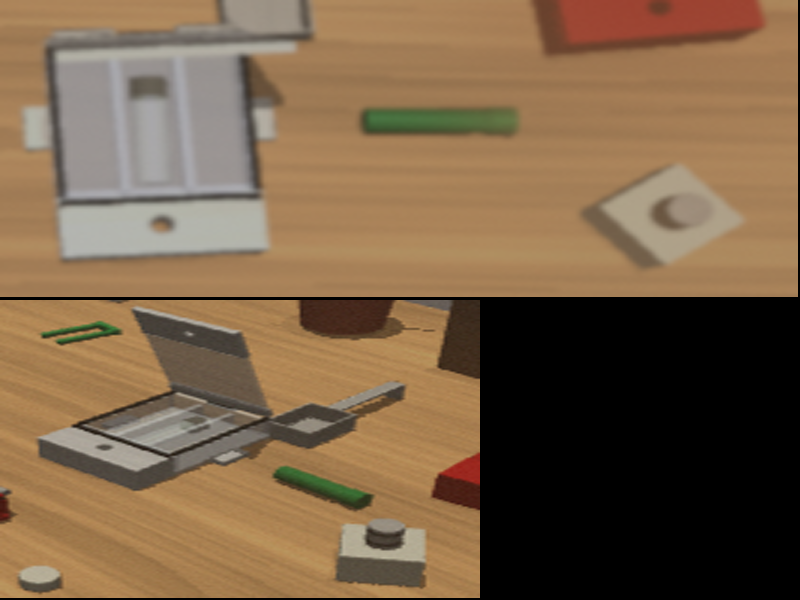

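The crop shows the clear case with its vial and bar hole at top-view (362.6,253). The lid is upright, with its hole at side-view (353,219), and the pin head stands on the white block at top-view (501,248). The choice is confirmed.

Run:
```python
from h import *
t=load('top','0');s=load('side','0')
def both(n,a,b,z):
    X=tri([(t,*a),(s,*b)]);print(n,X.round(1),'top@z',at_z(t,*a,z).round(1),'side@z',at_z(s,*b,z).round(1))
both('casehole',(362.6,253),(325,284),30)
both('pinhead',(501.3,247.8),(418.7,329.1),59)
c=[at_z(t,u,v,30) for u,v in[(336.3,265.6),(390.5,261.9),(335.8,245.6),(388.9,242.6)]]
print(np.round(c,1))
print('edges',[np.degrees(np.arctan2(*(c[i]-c[j])[[0,1]]*[1,1])).round(1) for i,j in((0,1),(2,3))], np.linalg.norm(c[0]-c[1]),np.linalg.norm(c[2]-c[3]))
h=[at_z(t,320+x/3.8,170+y/2.7,30) for x,y in[(48,45),(245,55)]];print(np.round(h,1))
# head blob from depth in both views
for n,im in(('t',t),('s',s)):
    P=[]
    for v in range(480):
        for u in range(640):
            if im['z_map'][v,u]>0 and ((n=='t' and 480<u<520 and 225<v<270) or (n=='s' and 395<u<440 and 315<v<370)):
                P.append(at_depth(im,u,v))
    P=np.array(P);q=P[(P[:,2]>53)&(P[:,2]<64)];b=P[(P[:,2]>31)&(P[:,2]<39)]
    print(n,'head',len(q),np.median(q[:,2]),(q.min(0)+q.max(0))[:2]/2,np.ptp(q,axis=0),'block',b.mean(0),np.ptp(b,axis=0))
    if n=='t':
        r=cv2.minAreaRect(b[:,:2].astype(np.float32));print(r)
    Q=[]
# lid plane from side
P=np.array([at_depth(s,u,v) for v in range(205,265) for u in range(330,382) if s['z_map'][v,u]>0])
q=P[(P[:,2]>45)&(P[:,2]<190)&(P[:,0]>560)&(P[:,0]<720)&(P[:,1]>-190)&(P[:,1]<-50)]
Q=q
for _ in range(5):
    m=Q.mean(0);n=np.linalg.svd(Q-m)[2][2];Q=q[abs((q-m)@n)<4]
print('lid',len(q),len(Q),m,n,np.degrees(np.arcsin(n[2])),Q.min(0),Q.max(0))
for uv in[(353.3,218.9),(335,205.5),(372.5,218)]: print(uv,[ (c+r*((m-c)@n)/(r@n)).round(1) for c,r in[ray(s,*uv)]])
```

```text
casehole [ 534.4 -120.2   28.6] top@z [ 533.7 -119.7   30. ] side@z [ 533.7 -121.8   30. ]
pinhead [ 546.3 -364.9   57.1] top@z [ 545.8 -364.    59. ] side@z [ 544.9 -366.3   59. ]
[[ 509.2  -71.9   30. ]
 [ 518.6 -171.2   30. ]
 [ 546.2  -70.1   30. ]
 [ 554.3 -168.    30. ]]
edges [np.float64(-5.4), np.float64(-4.7)] 99.7224776614179 98.20236743880679
[[ 657.8  -61.7   30. ]
 [ 653.  -159.1   30. ]]
t head 131 59.22171583803038 [ 547.53890764 -363.83065048] [21.5701086  21.49495393 10.01063589] block [ 546.717621   -363.16465954   35.66129696] [68.56593687 64.40712288  7.75491787]
((547.720703125, -364.7374572753906), (50.75355911254883, 52.36812210083008), 39.0606689453125)
s head 102 58.05046838028852 [ 546.81778247 -364.28470099] [21.75508951 22.07927415  7.09848685] block [ 542.96304612 -367.79887269   34.27937554] [69.5254812  66.97935738  7.42563712]
lid 1432 1395 [ 634.76862134 -114.64500457  115.52634826] [0.94719563 0.08527428 0.30910957] 18.005577482045815 [ 610.41582246 -162.33118584   45.03662681] [664.96236524 -61.98627439 177.51941537]
(353.3, 218.9) [array([ 621.8, -115. ,  155.3])]
(335, 205.5) [array([611.7, -67.9, 173.2])]
(372.5, 218) [array([ 618.5, -173.4,  181.7])]
```

```bash
python3 -m inch '[[548,-668,0,0,0,0.32,0],[548,-668,0,0,0,0.32,0],[548,-668,0,0,0,0.32,0],[548,-668,0,0,0,0.32,0],[548,-668,0,0,0,0.32,0],[548,-668,0,0,0,0.32,0],[548,-668,0,0,0,0.32,0],[548,-668,0,0,0,0.32,0]]' 30
```

```text
time: 1.1
tcp_pos: [446.8, 175.4, 253.3]
orientation: [3.142, 0.0, -3.054]
wrist_force: [0.4, 1.1, 0.7]
finger_gap: 0.3
finger_force: 0.0
```

```bash
python3 -m inch '[[231,-281,0,0,0,0,0],[231,-281,0,0,0,0,0],[231,-281,0,0,0,0,0],[231,-281,0,0,0,0,0],[231,-281,0,0,0,0,0],[231,-281,0,0,0,0,0],[231,-281,-20,0,0,0,0],[231,-281,-60,0,0,0,0]]'
python3 - <<'E'
from h import *
print(robot.get_state()['tcp_pos'].round(1)); grab('side','1')
E
```

```text
time: 2.1
tcp_pos: [677.6, -104.6, 193.1]
orientation: [-3.141, 0.001, -3.054]
wrist_force: [-0.2, 0.0, -0.6]
finger_gap: 0.0
finger_force: 0.0
[ 677.6 -104.6  193.1]
```

View pics/side_1.png

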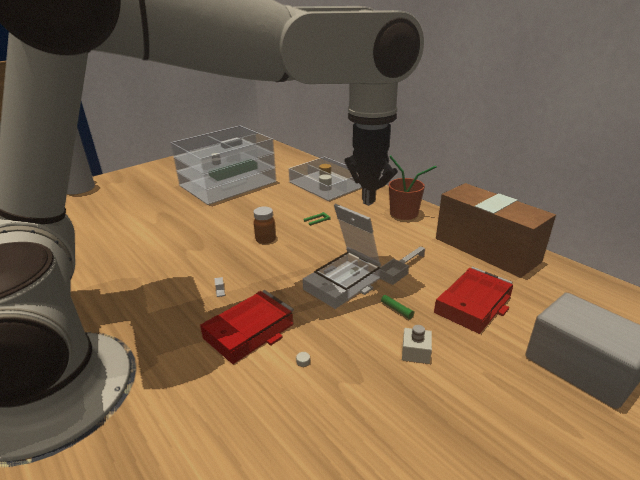

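The side view shows the closed fingers at (370,195), behind the lid's top edge at (355,212), clear of the scoop. Next is the closing arc.

```bash
python3 -m inch '[[-20,-2,-28,0,0,0,0],[-38,-3,-28,0,0,0,0],[-50,-4,-32,0,0,0,0],[-60,-5,-37,0,0,0,0],[-74,-6,-45,0,0,0,0],[-85,-7,-55,0,0,0,0],[-95,-8,-66,0,0,0,0],[-103,-9,-78,0,0,0,0]]'
```

```text
time: 3.15
tcp_pos: [573.5, -112.8, 114.8]
orientation: [-3.141, 0.0, -3.053]
wrist_force: [1.2, 0.0, 0.8]
finger_gap: 0.0
finger_force: 0.6
```

```bash
python3 -m inch '[[-6,-1,-14,0,0,0,0],[-11,-1,-28,0,0,0,0],[-13,-1,-38,0,0,0,0],[-14,-1,-46,0,0,0,0],[-14,-1,-50,0,0,0,0],[-14,-1,-53,0,0,0,0],[-14,-1,-54,0,0,0,0],[-14,-1,-54,0,0,0,0]]'
```

```text
time: 4.15
tcp_pos: [560.1, -113.8, 61.5]
orientation: [-3.141, 0.0, -3.053]
wrist_force: [-0.7, -0.2, 2.2]
finger_gap: 0.1
finger_force: 1.1
```

```bash
python3 -m inch '[[0,0,-1.5,0,0,0,0],[0,0,-3,0,0,0,0],[0,0,-3,0,0,0,0],[0,0,-3,0,0,0,0]]'; python3 -m inch '[[0,0,30,0,0,0,0],[0,-60,60,0,0,0,50],[0,-120,60,0,0,0,50],[0,-160,60,0,0,0,50],[0,-160,60,0,0,0,50]]'
python3 - <<'E'
from h import *
for n in('side','top'): grab(n,'2')
t=load('top','2');s=load('side','2')
a=cv2.resize(t['frame'][150:290,320:530],None,fx=3.8,fy=2.14,interpolation=cv2.INTER_CUBIC)
b=cv2.resize(s['frame'][200:370,290:450],None,fx=3.,fy=1.75,interpolation=cv2.INTER_CUBIC)
o=np.zeros((600,800,3),np.uint8);o[:a.shape[0],:a.shape[1]]=a;o[300:300+b.shape[0],:b.shape[1]]=b[:300]
cv2.imwrite('pics/crop2.png',o)
E
```

```text
time: 4.65
tcp_pos: [560.0, -113.8, 58.5]
orientation: [-3.141, 0.0, -3.053]
wrist_force: [-2.8, 0.2, 4.9]
finger_gap: -0.0
finger_force: 2.6
time: 5.28
tcp_pos: [559.5, -276.5, 117.8]
orientation: [-3.141, -0.0, -3.057]
wrist_force: [0.0, -0.3, 0.1]
finger_gap: 50.3
finger_force: 0.0
```

View pics/crop2.png

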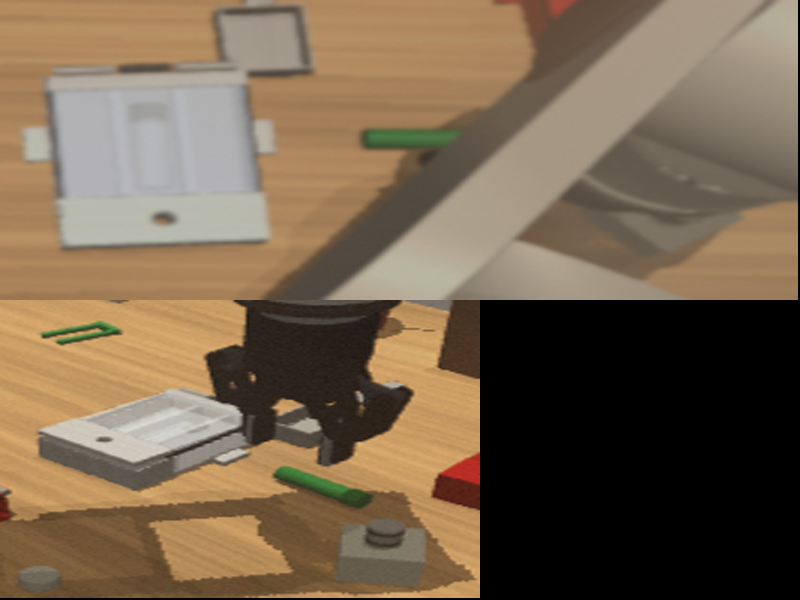

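```bash
python3 - <<'E'
from h import *
t=load('top','2');s=load('side','2')
for n in (t,s):
    pass
a=(362.9,251.9);b=(325,279.4)
print(tri([(t,*a),(s,*b)]).round(1),at_z(t,*a,41).round(1),at_z(s,*b,41).round(1))
for (x,y) in[(62,246),(268,239)]: print(at_z(t,320+x/3.8,150+y/2.14,43).round(1))
E
python3 -m inch '[[-13,-50,0,0,0,0,50],[-13,-88,-10,0,0,0,50],[-13,-88,-30,0,0,0,50],[-13,-88,-50,0,0,0,50],[-13,-88,-58,0,0,0,50],[-13,-88,-58,0,0,0,50]]'
```

```text
[ 535.  -119.8   40.5] [ 534.5 -119.4   41. ] [ 535.  -120.6   41. ]
[509.3 -71.6  43. ]
[ 517.7 -169.4   43. ]
time: 6.12
tcp_pos: [547.1, -360.8, 59.9]
orientation: [3.141, -0.001, -3.052]
wrist_force: [1.1, -0.2, 0.3]
finger_gap: 50.1
finger_force: 0.0
```

```bash
python3 -m inch '[[-0.5,-3.5,0,0,0,0,50],[-0.5,-3.5,0,0,0,0,18],[-0.5,-3.5,0,0,0,0,18],[-0.5,-3.5,0,0,0,0,18],[-0.5,-3.5,0,0,0,0,18],[-0.5,-3.5,0,0,0,0,18]]' 40
```

```text
time: 6.88
tcp_pos: [546.6, -365.2, 61.0]
orientation: [-3.141, 0.001, -3.053]
wrist_force: [-1.2, 2.8, 5.1]
finger_gap: 19.6
finger_force: 38.9
```

```bash
python3 -m inch '[[0,0,6,0,0,0,18],[0,0,12,0,0,0,18],[0,0,25,0,0,0,18],[0,0,45,0,0,0,18],[0,0,45,0,0,0,18],[0,0,45,0,0,0,18]]'
python3 - <<'E'
from h import *
s=grab('side','3')
b=cv2.resize(s['frame'][230:370,350:490],None,fx=4.2,fy=4.2,interpolation=cv2.INTER_CUBIC)
cv2.imwrite('pics/crop3.png',b)
E
```

```text
time: 7.62
tcp_pos: [546.4, -365.2, 105.3]
orientation: [-3.141, 0.0, -3.053]
wrist_force: [0.1, 0.7, -1.6]
finger_gap: 19.8
finger_force: 39.1
```

View pics/crop3.png

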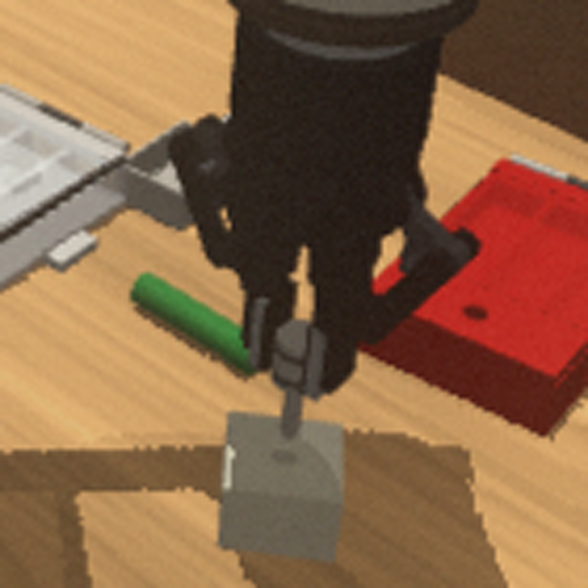

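The side crop shows the pin hanging from the fingers, with its head between the pads at (298,355) and the shank down to (290,430), clear of the block. I'll carry it over to the lid hole.

```bash
python3 -m inch '[[0,20,20,0,0,0,18],[-3,70,25,0,0,0,18],[-6,120,25,0,0,0,18],[-9,170,25,0,0,0,18],[-12,215,25,0,0,0,18],[-12,244,25,0,0,0,18],[-12,244,25,0,0,0,18],[-12,244,25,0,0,0,18]]'
python3 - <<'E'
from h import *
s=grab('side','4');t=grab('top','4')
b=cv2.resize(s['frame'][200:300,260:390],None,fx=4.6,fy=4.6,interpolation=cv2.INTER_CUBIC)
c=cv2.resize(t['frame'][180:280,310:420],None,fx=1.8,fy=1.8,interpolation=cv2.INTER_CUBIC)
o=np.zeros((460,800,3),np.uint8);o[:460,:598]=b;o[:180,600:798]=c
cv2.imwrite('pics/crop4.png',o)
E
```

```text
time: 8.68
tcp_pos: [534.5, -121.2, 130.8]
orientation: [-3.141, 0.001, -3.053]
wrist_force: [0.2, -0.9, -1.2]
finger_gap: 19.6
finger_force: 39.2
```

View pics/crop4.png

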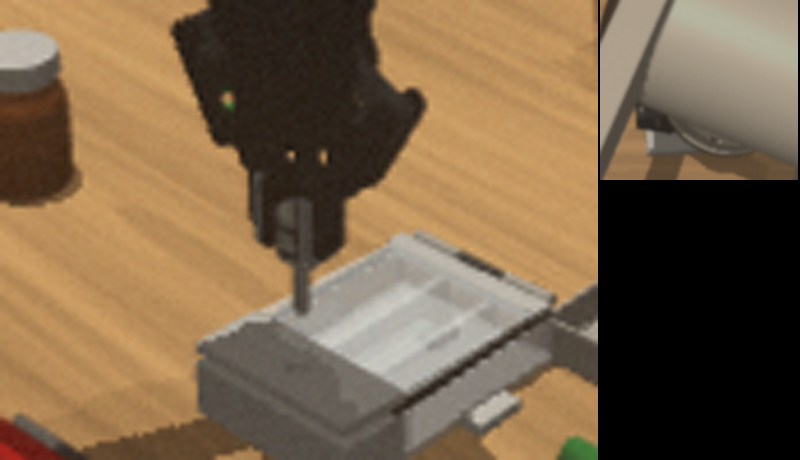

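The crop shows the pin upright over the lid, with its foot at side-view pixel (325.9,267.8) and the lid hole at (324.8,280.2). I'll compare these with the projections.

Run:
```python
from h import *
s=load('side','4'); X=np.array([534.8,-120,0])
for z in (41,73,105,129): 
    p=proj(s,X+[0,0,z])[0]; print(z,p.round(1),'crop',((p-[260,200])*4.6).round(0))
# foot at z 73, sensitivity
print(at_z(s,325.9,267.8,73),at_z(s,324.8,280.2,41), at_z(s,326.5,267.8,75))
J=[proj(s,X+[0,0,73]+d)[0]-proj(s,X+[0,0,73])[0] for d in([5,0,0],[0,5,0])];print(np.round(J,2))
# shank axis by darkness per row
g=s['frame'].astype(int).sum(2)
for v in range(255,271): print(v,g[v,318:334])
```

```text
41 [324.7 279.3] crop [298. 365.]
73 [324.5 267.1] crop [297. 309.]
105 [324.3 254.4] crop [296. 250.]
129 [324.2 244.6] crop [295. 205.]
[ 535.19570231 -123.96293352   73.        ] [ 532.77524665 -122.52514097   41.        ] [ 534.24421679 -127.02719824   75.        ]
[[ 1.78 -0.89]
 [-1.53 -0.99]]
255 [409 397 261 152 129 144 138 198 202 180 116 103 114 157 265 346]
256 [431 418 380 239 198 175 156 196 193 192 177 142 177 303 393 382]
257 [444 437 427 397 334 245 202 213 244 193 215 301 382 392 400 403]
258 [438 429 430 431 403 324 219 204 216 238 317 417 403 404 412 486]
259 [436 429 441 430 419 334 213 221 228 328 413 428 439 488 551 515]
260 [445 436 443 430 425 334 206 220 228 314 422 502 556 532 506 446]
261 [434 437 442 431 420 330 202 208 223 322 493 540 505 451 438 441]
262 [425 431 439 440 421 342 212 213 250 391 490 462 452 449 499 493]
263 [412 412 414 427 422 352 203 210 243 370 456 434 442 450 459 467]
264 [405 397 407 430 488 414 209 217 233 341 438 450 453 453 459 457]
265 [412 423 487 548 517 392 209 203 231 358 507 460 464 470 471 460]
266 [492 540 530 502 482 356 205 204 245 354 473 463 467 471 482 472]
267 [541 551 501 458 437 407 284 212 248 393 469 469 471 476 473 465]
268 [490 463 441 436 449 469 359 315 362 461 475 470 476 482 472 471]
269 [474 338 430 475 457 454 448 454 458 470 477 474 475 465 486 498]
270 [301 286 299 357 421 466 456 471 481 467 474 477 472 461 495 523]
```

```bash
python3 -m inch '[[0,1.2,-10,0,0,0,18],[0,1.2,-20,0,0,0,18],[0,1.2,-28,0,0,0,18],[0,1.2,-31,0,0,0,18],[0,1.2,-34,0,0,0,18],[0,1.2,-37,0,0,0,18],[0,1.2,-37,0,0,0,18]]'
```

```text
time: 9.65
tcp_pos: [534.4, -120.0, 93.2]
orientation: [-3.142, -0.0, -3.053]
wrist_force: [-0.4, 0.7, -0.6]
finger_gap: 19.4
finger_force: 39.2
```

```bash
python3 -m inch '[[0,0,-3,0,0,0,18],[0,0,-6,0,0,0,18],[0,0,-9,0,0,0,18],[0,0,-12,0,0,0,18],[0,0,-12,0,0,0,18]]'
```

```text
time: 10.28
tcp_pos: [534.3, -120.0, 81.0]
orientation: [3.142, -0.0, -3.053]
wrist_force: [0.0, 0.5, -0.8]
finger_gap: 19.5
finger_force: 39.2
```

```bash
python3 -m inch '[[0,0,-5,0,0,0,18],[0,0,-10,0,0,0,18],[0,0,-14,0,0,0,18],[0,0,-17,0,0,0,18],[0,0,-18,0,0,0,18],[0,0,-18,0,0,0,18]]' 60
```

```text
time: 11.02
tcp_pos: [534.4, -120.1, 63.4]
orientation: [-3.141, -0.0, -3.053]
wrist_force: [-3.0, 0.7, 3.3]
finger_gap: 19.3
finger_force: 50.5
```

```bash
python3 -m inch '[[0,0,-1,0,0,0,18],[0,0,-1.5,0,0,0,18],[0,0,-2,0,0,0,18],[0,0,-2,0,0,0,18],[0,0,-2,0,0,0,18]]'
```

```text
time: 11.65
tcp_pos: [534.5, -120.1, 61.7]
orientation: [-3.141, 0.0, -3.053]
wrist_force: [-4.7, 0.4, 7.9]
finger_gap: 18.9
finger_force: 50.9
```

```bash
python3 -m inch '[[0,0,-0.7,0,0,0,18],[0,0,-1.5,0,0,0,18],[0,0,-1.5,0,0,0,18]]'
python3 - <<'E'
from h import *
s=grab('side','5')
b=cv2.resize(s['frame'][220:320,260:390],None,fx=6,fy=6,interpolation=cv2.INTER_CUBIC)
cv2.imwrite('pics/crop5.png',b)
E
```

```text
time: 12.02
tcp_pos: [534.6, -120.3, 60.8]
orientation: [-3.141, 0.001, -3.053]
wrist_force: [-8.7, -0.7, 18.5]
finger_gap: 18.8
finger_force: 51.9
```

View pics/crop5.png

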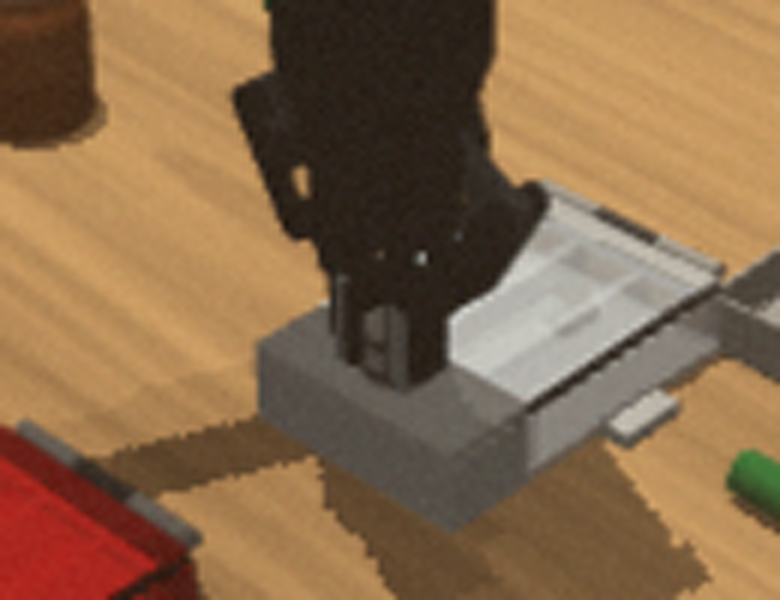

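The side crop shows the pin head flush on the lid, with the fingers around it at (378,345). The lid edge is flat on the bar, and the force rises steeply, so the seal is squeezed. I'll hold briefly, check and hand in.

```bash
python3 -m inch '[[0,0,0,0,0,0,18],[0,0,0,0,0,0,18],[0,0,0,0,0,0,18],[0,0,0,0,0,0,18]]' && python3 -c "
from cell import robot
print(robot.job_done())"
```

```text
time: 12.58
tcp_pos: [534.6, -120.3, 60.8]
orientation: [-3.141, 0.001, -3.053]
wrist_force: [-8.2, -0.6, 18.1]
finger_gap: 19.1
finger_force: 51.9
the job is handed in; nothing more can be done
None
```

I closed the lid, put the pin through both holes and handed the job in at 12.6 s, still holding the pin and pressing its head on the shut lid with about 18 N; the hand-in returned no verdict.

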